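# Put the bur case back in the kit drawer and shut the drawer

### The job

Take the washed bur case off its drying stand by its long sides and set it down flat on the rubber mat, let go, and take it again by its two short ends. Lower it, right way up, all the way to the floor of the narrow channel just behind the open drawer's front, then push the drawer steadily home until its catch snaps in. Do not drop the case or slam the drawer, and leave the other things on the bench where they are.

Things in the scene. Friction and masses are not known exactly. Their poses are not given: they have to be found in the camera images.
- case: Bur case: a plain brushed-aluminium closed box, 60 mm long (its x axis), 34 mm wide (its y), 28 mm tall (its z), a dark seam line round it and a dark inset in its lid. Origin at the centre of its underside. About 0.16 kg. It starts on the stand, right way up.
- stand: Steel drying stand, fixed. Base plate 88 (x) x 70 (y) x 6 mm; on it a rail 60 x 22 mm, top 20 mm above the bench, on which the case stands lengthwise along x. At each end a cheek 6 mm thick, 44 wide, 56 high, inner face 34 mm from the centre, higher than the case: no finger fits at the case's ends. Long sides (y) open above the plate. Origin under the centre, at bench height.
- mat: Black rubber mat on the bench, fixed, 150 x 150 mm, 3 mm thick. Origin at the centre of its underside (bench height).
- unit: Low grey benchtop drawer unit with one white-fronted drawer, fixed, 190 mm deep (x, from -90 to +100 mm), 206 mm wide (y), 92 mm high. Origin at bench height under its middle; the drawer opens to its -x.
- slot (a point): Middle of the channel's floor in the drawer, moving with it; x into the unit, y along the channel, z up. Channel just behind the front panel: 42 mm wide (x), 170 long (y), 42 deep; floor 28, wall tops 70, front panel top 74 mm above the bench. Lower jars are fixed behind its rear wall. Fingers fit only at the case's ends here, not beside its long sides. The case belongs lengthwise along y.
- pull (a point): Middle of the front edge of the steel finger lip on the drawer's front, moving with the drawer, 43 mm from slot towards unit -x: lip 70 mm wide (y), 6 mm thick, 12 mm proud of the front panel, 69 mm above the bench. Press here towards the unit's +x to shut the drawer.
- drawer (a joint): How far the drawer is open, m: 0 = home, starts about 0.105 to 0.135, 0.15 at most. Runs with light friction (about 2 N and some drag); a sprung roller catch resists with about 5 N more between about 13 and 7 mm, then pulls the drawer home over the last 6 mm.
- jar: Bystander: white powder jar with a blue lid, 44 mm diameter, 55 mm tall. Origin at the centre of its underside.
- beaker: Bystander: clear beaker holding brushes, 68 mm diameter, about 195 mm tall with the brushes. Origin at the centre of its underside.
- articulator: Bystander: aluminium articulator frame holding plaster models, 90 x 80 mm, 135 mm tall. Origin at the centre of its underside.
Things that resemble listed ones, but are neither listed nor needed, are in the scene too. What is meant by the case is not green, and is the larger of those in its own colour.

How it is judged:
By the outcome, as a careful person would: the job done as asked, in the order asked, and still so for the second after the job is handed in, with the robot touching nothing.
It also fails if it takes over 72 s, if anything falls off the work surface, if the arm or the gripper's body presses on something with over 40 N, if the wrist force passes 120 N, or if a joint passes its speed limit or range.

### The arm

A 6-joint arm with a two-finger parallel gripper is mounted at the origin on the work surface. World frame = base frame: x ahead of the robot, y to its left, z up, the work surface at z = 0. Lengths are in m, angles in rad, forces in N, time in s.
With the tool pointing down it reaches from about 0.3 to 0.75 m from the base axis. Payload 8.5 kg.
Tool frame: the origin (TCP) lies on the centre line of the jaws, within the pads' length; the fingertips stand 25 mm ahead of it and the grasp point (between the pads) lies 6 mm ahead of it; z points along the fingers, y is the line along which they close (so a half turn about z gives the same grasp; the last joint's range is limited). The gripper opens to 85 mm and grips with 20 to 120 N. Pads are 22 mm wide; open, the fingers measure 114 mm over their backs; the gripper's body (76 mm by 85 mm) begins 54 mm behind the grasp point. The pads swing forward as they close: fully open they stand 13 mm farther back than shut.
Start: joints at [-1.452, 0.381, 1.297, -0, 1.464, -0.215], TCP at [0.18, -0.52, 0.256] pointing down, gripper open.
Joint ranges: [-3.11, 3.11], [-0.89, 2.33], [0.22, 2.48], [-1.42, 4.56], [0.17, 2.85], [-2.88, 2.88]. Speed limits (rad/s): [2.39, 2.39, 3.14, 3.14, 3.14, 3.14].

### API

Orientations are given as a 3x3 rotation matrix whose columns are the frame's x, y, z axes.
In Python, from station import env gives the robot as it stands. The module is installed in compiled form; this text tells all that it offers. Calls block until the motion is done:
- env.reach(position, orientation): joint-space move of the TCP to a pose.
- env.move_linear(position, velocity=0.15, frame=None, force_limit=None): straight line of the TCP; frame=None keeps the orientation; velocity is the mean speed in m/s. With force_limit (N) it stops when the force on the tool has changed by that much, and returns True; else False.
- env.move_j(angles): joint-space move.
- env.set_gripper(opening, squeeze=None): opening from 0.0 (shut) to 1.0 (fully open); squeeze is the grip in N (None keeps the last); returns when the fingers have stopped.
- env.dwell(seconds).
- env.inverse_kinematics(position, orientation): joint angles nearest the present ones, or None.
- env.state(): the state.
- env.grab_frame(name): name is "scene" or "side" or "wrist"; returns the picture (420x560x3 uint8, red, green, blue); there is no depth.
- env.calibration(name): a dict with "fx", "fy", "cx", "cy" (pixels), "world_from_camera" (4x4, takes a point from camera to world coordinates). Camera axes: x right, y down, z forward; pixel columns grow to the right and rows downward; lengths in m; the calibration is good to about 2 mm. A picture is of the moment at which its call begins: read the wrist's pose just before it. calibration takes no time and is no camera call; for the wrist camera it gives the pose at the moment of the call.
A pose or a line that the arm cannot do raises env.MotionError and nothing moves.
- env.hand_in(): hands the job in; it is judged then, once.
Trained networks look in the newest picture that a camera, given by its name, has taken for a name from the list of things; names that differ only in an ending like _2 or _b are one class to them, and where a whole thing is asked for, a point or a joint stands for the part that bears it (a point fixed in the world has none). Each returns a list of dicts, best first, with "score" (0 to 1); they miss things now and then, are a little off and sometimes report something else, mostly with a low value. They report only what shows in the picture. A call takes as long as a camera call. They do not tell look-alikes from the thing itself.
- env.silhouettes(name, camera): "mask" (420x560 bool, what is visible of it) and "box" ([centre column, centre row, width, height] in pixels, round what is visible of it).
- env.spot_point(name, camera): "position" ([column, row] in pixels: a listed point, or the origin of a listed thing).
The state is a dict: "clock": time; "joints": joint angles; "dq": joint speeds; "effort": joint torques, N m; "tool_pos": TCP position; "eef_rot": TCP orientation; "contact_force": force on the tool from outside, world axes, zero at the start; "wrist_torque": the same for the moment, N m; "gripper_width": opening from 0.0 (shut) to 1.0 (fully open); "gripper_force": force on a finger pad.
Only numpy, scipy, OpenCV 4.12 (cv2) and the standard library are available. Lean on these libraries where they do the work, as an engineer would, in place of code of your own. Each camera call takes 0.05 s, during which the arm holds its last target. There are 200 camera calls.

## Working session

There is one attempt and no reset: what is moved stays moved. The work goes in short steps, each a Python script; the robot and the scene stay as the last script left them, time stands still between calls to the robot, and variables do not carry over. Pictures are saved under pics/ and viewed, at most 10 in all, crops included, and the job is handed in when it is done.

```bash
mkdir -p pics
cat > h.py <<'E'
import numpy as np, cv2
from station import env
def ray(cam,px,cal=None):
    c=cal or env.calibration(cam); T=np.array(c["world_from_camera"])
    d=T[:3,:3]@np.array([(px[0]-c["cx"])/c["fx"],(px[1]-c["cy"])/c["fy"],1.])
    return T[:3,3],d
def onz(cam,px,z,cal=None):
    o,d=ray(cam,px,cal); return o+d*(z-o[2])/d[2]
def save(n,im): cv2.imwrite("pics/"+n,im[:,:,::-1])
def proj(cam,P,cal=None):
    c=cal or env.calibration(cam); T=np.linalg.inv(np.array(c["world_from_camera"]))
    p=T[:3,:3]@np.array(P)+T[:3,3]; return np.array([c["fx"]*p[0]/p[2]+c["cx"],c["fy"]*p[1]/p[2]+c["cy"]])
E
python3 - <<'E'
from h import *
np.set_printoptions(precision=3,suppress=True)
for cam in("scene","side"):
    save(cam+"0.png",env.grab_frame(cam))
    T=np.array(env.calibration(cam)["world_from_camera"]); print(cam,T[:3,3],T[:3,2],env.calibration(cam)["fx"])
    for n in("case","stand","mat","unit","slot","pull","jar","beaker","articulator"):
        zz=dict(case=.02,slot=.028,pull=.069).get(n,0)
        for r in env.spot_point(n,cam): print(n,round(r["score"],2),np.array(r["position"]).round(0),onz(cam,r["position"],zz))
print(env.state()["clock"])
E
```

```text
scene [ 1.342 -0.412  1.022] [-0.603  0.31  -0.735] 435.66782884220765
case 0.79 [363. 175.] [0.504 0.361 0.02 ]
case 0.69 [350. 156.] [0.401 0.38  0.02 ]
case 0.5 [344. 200.] [0.571 0.237 0.02 ]
stand 0.78 [362. 181.] [0.512 0.354 0.   ]
mat 0.59 [162. 253.] [ 0.48  -0.346  0.   ]
slot 0.81 [276. 225.] [ 0.566 -0.008  0.028]
pull 0.66 [267. 202.] [ 0.505 -0.006  0.069]
jar 0.69 [176. 310.] [ 0.68  -0.375  0.   ]
beaker 0.94 [210. 305.] [ 0.711 -0.29   0.   ]
articulator 0.78 [404. 223.] [0.732 0.355 0.   ]
side [0.25  0.663 0.937] [ 0.293 -0.589 -0.753] 460.2391631925259
case 0.96 [227. 356.] [0.517 0.353 0.02 ]
case 0.8 [237. 308.] [0.556 0.249 0.02 ]
case 0.8 [266. 406.] [0.396 0.403 0.02 ]
stand 0.8 [229. 359.] [0.515 0.351 0.   ]
mat 0.77 [363. 167.] [ 0.476 -0.337  0.   ]
mat 0.42 [149. 315.] [0.727 0.347 0.   ]
unit 0.92 [230. 199.] [ 0.751 -0.039 -0.   ]
slot 0.87 [285. 225.] [ 0.567 -0.009  0.028]
pull 0.75 [302. 220.] [ 0.523 -0.011  0.069]
jar 0.76 [303. 141.] [ 0.681 -0.356  0.   ]
beaker 0.92 [285. 150.] [ 0.711 -0.292  0.   ]
articulator 0.88 [145. 314.] [0.736 0.351 0.   ]
1.0
```

Run:
```python
import cv2,numpy as np
a=cv2.imread("pics/scene0.png");b=cv2.imread("pics/side0.png")
cv2.imwrite("pics/b1.png",cv2.resize(b,(800,600)))
c=np.hstack([cv2.resize(a[130:260,300:430],(400,400),interpolation=2),cv2.resize(b[280:420,170:310],(400,400),interpolation=2)])
cv2.imwrite("pics/crop.png",c)
```

```text
(no output)
```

View pics/b1.png

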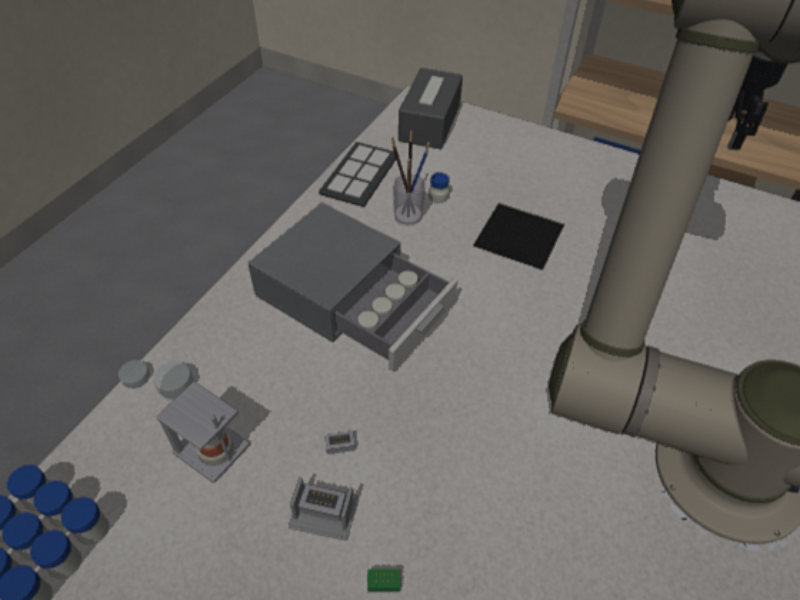

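View pics/crop.png

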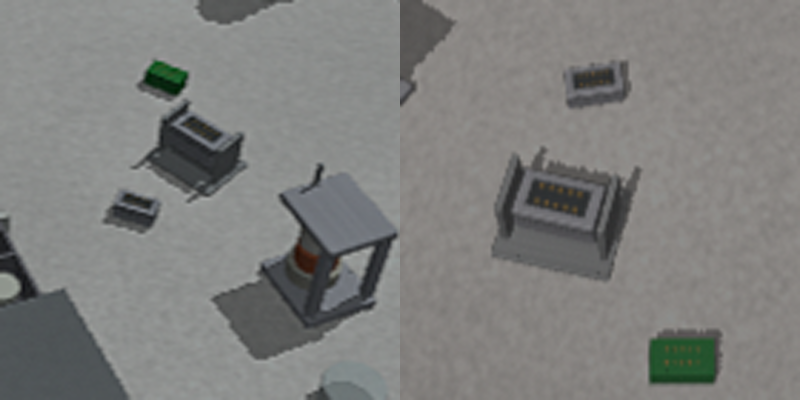

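View pics/scene0.png

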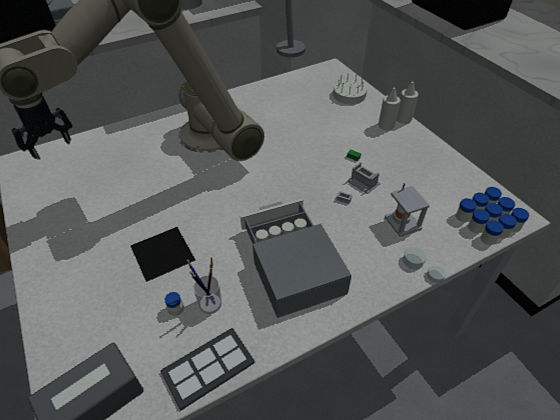

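Candidates for the case are the box on the stand (scene 363,175; side 227,356), a small aluminium box (scene 344,200) and a green box (scene 352,156). The enlarged crop shows the one on the stand is aluminium and clearly larger than the other aluminium one, so that's the case. The mat is at side (363,167). The drawer is open, with its white front at side (300,225).

```bash
cat >> h.py <<'E'
def R(yaw):  # tool down, closing axis y at angle yaw from world x
    y=np.array([np.cos(yaw),np.sin(yaw),0]); z=np.array([0,0,-1.]); return np.stack([np.cross(y,z),y,z],1)
def best(pos,yaw):  # choose half turn with least joint travel
    q0=np.array(env.state()["joints"]); c=[]
    for k in(0,np.pi):
        q=env.inverse_kinematics(pos,R(yaw+k))
        if q is not None: c.append((np.abs(np.array(q)-q0).max(),k))
    print("ik",c); return R(yaw+min(c)[1])
E
python3 - <<'E'
from h import *
np.set_printoptions(precision=3,suppress=True)
d=onz("side",(240,363.3),.048)-onz("side",(211,357.7),.048); yaw=np.arctan2(d[1],d[0]); print("case yaw",yaw)
P=np.array([.47,.33,.30]); 
env.set_gripper(1.0) if env.state()["gripper_width"]<.95 else None
env.reach(P,best(P,yaw+np.pi/2)); s=env.state(); print(s["clock"],s["tool_pos"],s["joints"])
cal=env.calibration("wrist"); T=np.array(cal["world_from_camera"]); print(T,cal["fx"])
im=env.grab_frame("wrist"); save("w1.png",im)
for n in("case","stand"):
    for r in env.silhouettes(n,"wrist"):
        m=r["mask"].astype(np.uint8); print(n,r["score"],r["box"],cv2.minAreaRect(cv2.findNonZero(m)))
    for r in env.spot_point(n,"wrist"): print(n,r["score"],r["position"],onz("wrist",r["position"],.02 if n=="case" else 0,cal))
E
```

```text
case yaw -2.8469418816774326
ik [(np.float64(1.8975648737955988), 0), (np.float64(1.8583577435102732), 3.141592653589793)]
4.15 [0.47  0.329 0.3  ] [ 0.405  0.399  1.143 -0.     1.6   -1.459]
[[-0.288  0.905  0.311  0.389]
 [ 0.958  0.273  0.093  0.304]
 [-0.     0.325 -0.946  0.416]
 [ 0.     0.     0.     1.   ]] 296.6343246538127
case 0.67 [283.5, 212.3, 26.3, 45.8] ((283.9367370605469, 214.0181884765625), (26.934961318969727, 44.836090087890625), 2.385944128036499)
case 0.64 [207.8, 208.4, 29.9, 37.5] ((206.92098999023438, 209.43553161621094), (33.8322868347168, 21.110984802246094), 65.77225494384766)
case 0.59 [345.3, 129.8, 20.8, 41.7] ((344.4029541015625, 130.7382354736328), (36.50753402709961, 21.55171775817871), 85.60128784179688)
case 0.98 [208.5, 206.8] [0.547 0.248 0.02 ]
case 0.78 [282.2, 208.6] [0.52  0.349 0.02 ]
stand 0.85 [285.5, 209.7, 50.6, 74.7] ((284.0, 210.5), (71.0, 48.0), 90.0)
stand 0.15 [47.1, 255.3, 94.2, 245.6] ((47.99999237060547, 255.49996948242188), (95.99998474121094, 244.99996948242188), 0.0)
stand 0.83 [284.1, 206.8] [0.523 0.353 0.   ]
```

View pics/w1.png

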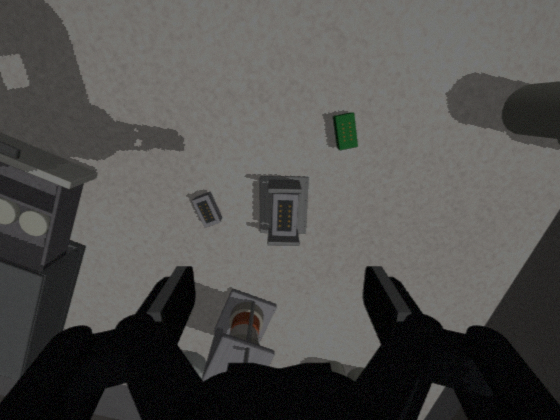

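The wrist picture shows the case on the stand at (284,214), its long axis nearly vertical. The small box is at (207,209), the green one at (344,130) and the drawer at the left edge. I'll move in closer to measure it.

Run:
```python
from h import *
np.set_printoptions(precision=4,suppress=True)
print(onz("wrist",(285,214),.048))
c=onz("wrist",(285,214),.048); P=np.array([c[0],c[1],.17])
env.reach(P,best(P,.2947+np.pi/2)); s=env.state(); print(s["clock"],s["tool_pos"])
cal=env.calibration("wrist")
im=env.grab_frame("wrist"); save("w2.png",im)
for n in("case","stand"):
    for r in env.silhouettes(n,"wrist")[:1]:
        m=r["mask"].astype(np.uint8); print(n,r["score"],r["box"],cv2.minAreaRect(cv2.findNonZero(m)))
    for r in env.spot_point(n,"wrist")[:1]: print(n,r["score"],r["position"],onz("wrist",r["position"],.02 if n=="case" else 0,cal))
# predicted lid corners drawn
o=im.copy(); yaw=.2947; u=np.array([np.cos(yaw),np.sin(yaw),0]); v=np.array([-u[1],u[0],0])
q=np.array([proj("wrist",[c[0],c[1],.048]+a*.03*u+b*.017*v,cal) for a,b in((1,1),(1,-1),(-1,-1),(-1,1))]); print(q)
cc=q.mean(0).astype(int); x0,y0=max(cc[0]-100,0),max(cc[1]-75,0)
k=cv2.resize(o[y0:y0+150,x0:x0+200],(800,600),interpolation=2)
cv2.polylines(k,[((q-[x0,y0]+.5)*4).astype(np.int32)],True,(255,0,0),1); save("w2c.png",k); print(x0,y0)
```

```text
[0.5167 0.3515 0.048 ]
ik [(np.float64(0.2496919311205601), 0), (np.float64(3.1436356941596584), 3.141592653589793)]
5.0167 [0.517  0.3517 0.1713]
case 0.81 [276.9, 208.2, 38.5, 67.8] ((279.0, 209.5), (67.0, 40.0), 90.0)
case 0.83 [169.6, 200.6] [0.5475 0.2522 0.02  ]
stand 0.95 [279.1, 204.2, 71.2, 104.3] ((277.5, 204.49996948242188), (72.99998474121094, 104.99998474121094), -0.0)
[[298.7994 241.535 ]
 [260.5464 241.5662]
 [259.0188 175.3824]
 [300.3447 175.3457]]
179 133
```

View pics/w2c.png

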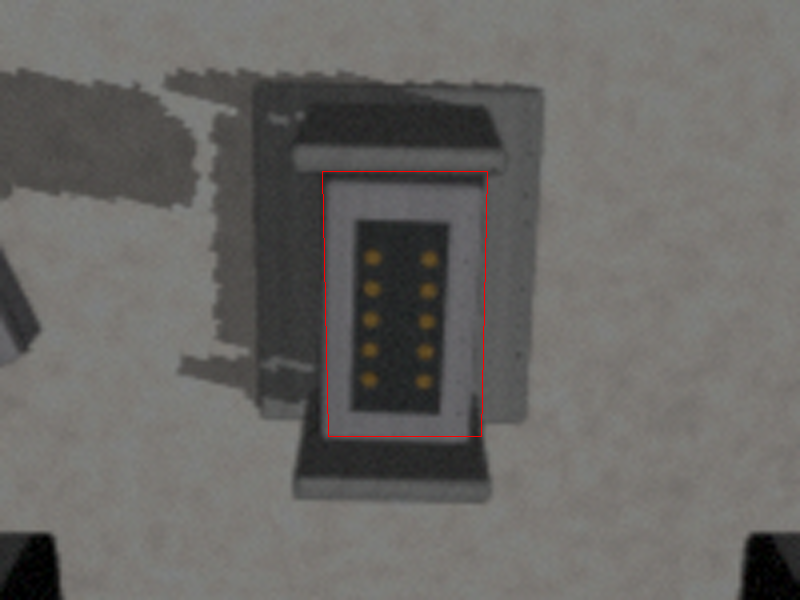

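The overlay confirms the pose: the lid is within 1 mm of it and turned about 2°, so the yaw is about 0.26. I'll grasp it now.

Run:
```python
from h import *
np.set_printoptions(precision=4,suppress=True)
yaw=.26; c=np.array([.5167,.3515,0])+np.array([.0010,-.0005,0])
o=best(c+[0,0,.12],yaw+np.pi/2)
env.move_linear(c+[0,0,.12],.15,frame=o)
hit=env.move_linear(c+[0,0,.047],.08,force_limit=8); s=env.state(); print(hit,s["clock"],s["tool_pos"],s["contact_force"])
if not hit:
    env.set_gripper(0.0,squeeze=40); s=env.state(); print(s["clock"],s["gripper_width"],s["gripper_force"],s["contact_force"],s["tool_pos"])
    env.move_linear(c+[0,0,.075],.06); env.move_linear(c+[0,0,.22],.2); s=env.state(); print(s["clock"],s["gripper_width"],s["gripper_force"],s["contact_force"],s["joints"])
    save("w3.png",env.grab_frame("wrist"))
    for mp in([.478,-.342,.2],[.54,0,.25]):
        for y in(-.7,2.44,.7,1.4,-1.7): print(mp,y,env.inverse_kinematics(mp,R(y)))
```

```text
ik [(np.float64(0.11229471494391352), 0), (np.float64(3.1748771030472183), 3.141592653589793)]
False 6.8083 [0.518  0.3511 0.0476] [-0.1548 -0.1696 -0.1501]
7.3333 0.3873153516421353 41.375436186790466 [-0.1289  0.3502  2.778 ] [0.5179 0.3511 0.0473]
8.825 0.3883879259755634 40.79980194568634 [-0.1333  0.2594 -2.9378] [ 0.4068  0.5408  1.136  -0.      1.4674 -1.424 ]
[0.478, -0.342, 0.2] -0.7 [-0.8223  0.4904  1.2828 -0.      1.3684 -0.1223]
[0.478, -0.342, 0.2] 2.44 None
[0.478, -0.342, 0.2] 0.7 [-0.8223  0.4904  1.2828 -0.      1.3684 -1.5223]
[0.478, -0.342, 0.2] 1.4 [-0.8223  0.4904  1.2828 -0.      1.3684 -2.2223]
[0.478, -0.342, 0.2] -1.7 [-0.8223  0.4904  1.2828 -0.      1.3684  0.8777]
[0.54, 0, 0.25] -0.7 [-0.2193  0.3678  1.3366 -0.      1.4373  0.4807]
[0.54, 0, 0.25] 2.44 [-0.2193  0.3678  1.3366 -0.      1.4373 -2.6593]
[0.54, 0, 0.25] 0.7 [-0.2193  0.3678  1.3366 -0.      1.4373 -0.9193]
[0.54, 0, 0.25] 1.4 [-0.2193  0.3678  1.3366 -0.      1.4373 -1.6193]
[0.54, 0, 0.25] -1.7 [-0.2193  0.3678  1.3366 -0.      1.4373  1.4807]
```

View pics/w3.png

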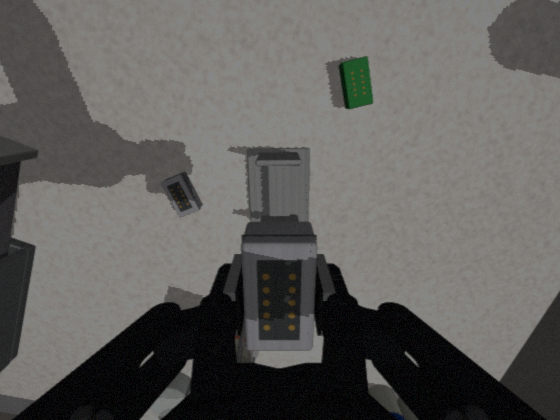

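The case is held squarely at wrist (280,295), and the stand below it is empty. Next is the mat.

Run:
```python
from h import *
np.set_printoptions(precision=4,suppress=True)
m=np.array([.478,-.342,0]); o=R(.7)
env.reach(m+[0,0,.2],o); s=env.state(); print(s["clock"],s["gripper_width"],s["gripper_force"],s["contact_force"])
env.move_linear(m+[0,0,.045],.15)
hit=env.move_linear(m+[0,0,.022],.02,force_limit=4); s=env.state(); print(hit,s["clock"],s["tool_pos"],s["contact_force"],s["wrist_torque"])
if hit:
    env.set_gripper(0.6); env.set_gripper(1.0); s=env.state(); print(s["clock"],s["contact_force"],s["tool_pos"])
    env.move_linear(m+[0,0,.17],.2); env.dwell(.1); s=env.state(); print(s["clock"],s["tool_pos"])
    c=s["tool_pos"]; cal=env.calibration("wrist"); im=env.grab_frame("wrist")
    for r in env.silhouettes("case","wrist")[:2]: print(r["score"],r["box"])
    yaw=.7-np.pi/2; u=np.array([np.cos(yaw),np.sin(yaw),0]); v=np.array([-u[1],u[0],0])
    q=np.array([proj("wrist",[c[0],c[1],.031]+a*.03*u+b*.017*v,cal) for a,b in((1,1),(1,-1),(-1,-1),(-1,1))]); print(q)
    cc=q.mean(0).astype(int); x0,y0=max(cc[0]-100,0),max(cc[1]-75,0)
    k=cv2.resize(im[y0:y0+150,x0:x0+200],(800,600),interpolation=2)
    cv2.polylines(k,[((q-[x0,y0]+.5)*4).astype(np.int32)],True,(255,0,0),1); save("w4c.png",k); print(x0,y0)
```

```text
11.3417 0.3924312496316444 40.793044567108154 [ 0.3789  0.2629 -2.496 ]
True 13.2833 [ 0.4779 -0.3419  0.0303] [-0.5518 -0.0218  5.5145] [ 0.0097  0.1201 -0.0259]
14.0417 [ 0.0198 -0.0354 -0.4025] [ 0.4776 -0.3416  0.0297]
14.9917 [ 0.4776 -0.3416  0.1685]
0.65 [276.6, 202.1, 33.4, 64.1]
[[298.488  234.7933]
 [262.0576 234.8282]
 [260.7408 171.4341]
 [299.8938 171.3943]]
180 128
```

View pics/w4c.png

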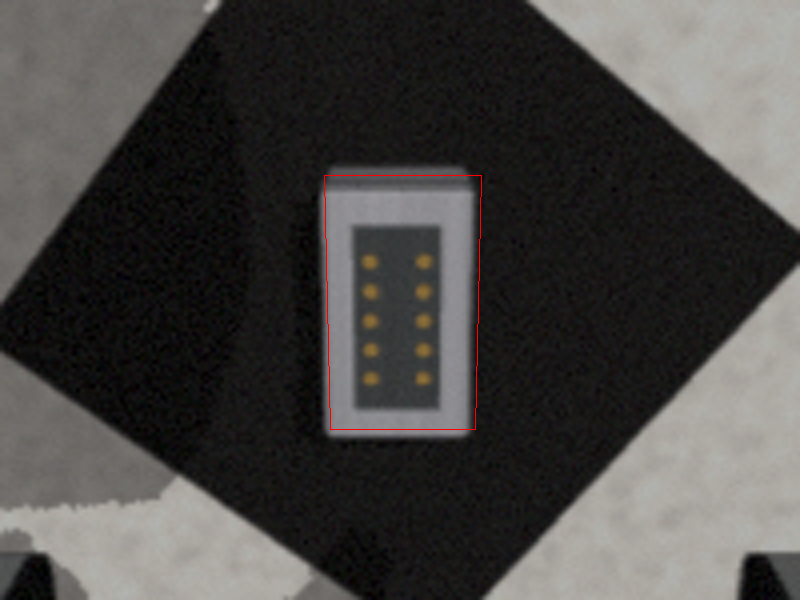

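The case lies flat in the middle of the mat, its lid at about (279,206) in the wrist picture and the yaw as intended. Now I'll regrasp it by the short ends.

Run:
```python
from h import *
np.set_printoptions(precision=4,suppress=True)
yaw=.7-np.pi/2; u=np.array([np.cos(yaw),np.sin(yaw),0]); c=np.array([.4777,-.3417,0])+.0015*u
env.reach(c+[0,0,.17],R(yaw)); env.move_linear(c+[0,0,.06],.15)
hit=env.move_linear(c+[0,0,.028],.06,force_limit=5); s=env.state(); print(hit,s["clock"],s["tool_pos"],s["contact_force"])
if not hit:
    env.set_gripper(0.0,squeeze=40); s=env.state(); print(s["clock"],s["gripper_width"],s["gripper_force"],s["contact_force"],s["tool_pos"])
    env.move_linear(c+[0,0,.05],.06); env.move_linear(c+[0,0,.2],.2); s=env.state(); print(s["clock"],s["gripper_width"],s["gripper_force"],s["contact_force"])
    env.reach([.47,0,.24],R(1.4)); env.dwell(.1); s=env.state(); print(s["clock"],s["gripper_width"],s["tool_pos"],s["joints"])
    cal=env.calibration("wrist"); im=env.grab_frame("wrist"); np.save("cal5.npy",cal); save("w5.png",im)
    for n,z in(("slot",.028),("pull",.069)):
        for r in env.spot_point(n,"wrist")[:2]: print(n,r["score"],r["position"],onz("wrist",r["position"],z,cal))
    k=cv2.resize(im,(800,600),interpolation=2); save("w5b.png",k)
```

```text
False 18.0583 [ 0.4787 -0.3429  0.028 ] [ 0.5216 -0.8184  0.059 ]
18.4167 0.697525609603662 44.557891488075256 [-0.5181  1.0916  5.1439] [ 0.4789 -0.3431  0.0286]
19.8333 0.696071542653931 43.9984917640686 [ 0.5705 -0.5629 -2.089 ]
21.4333 0.6929171461038806 [ 0.4702 -0.0006  0.2397] [-0.2537  0.2555  1.5367 -0.0001  1.3498 -1.6521]
pull 0.59 [283.4, 236.4] [ 0.5166 -0.005   0.069 ]
```

View pics/w5b.png

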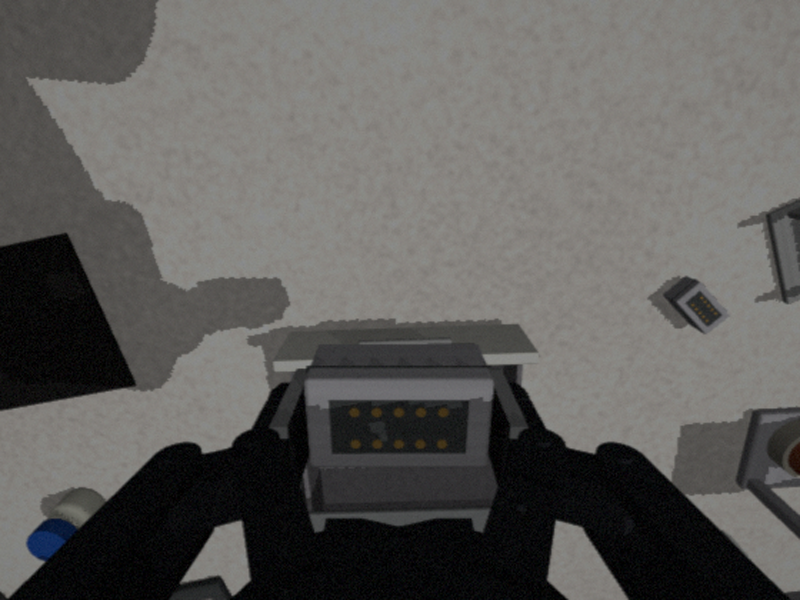

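The case is held by its ends at (280,290) in wrist pixels, right way up. The drawer front shows at about row 245. The held case hides the channel, so I'll move farther in to see it.

Run:
```python
from h import *
np.set_printoptions(precision=4,suppress=True)
env.move_linear([.605,-.015,.25],.2,frame=R(1.42)); env.dwell(.1); s=env.state(); print(s["clock"],s["gripper_width"],s["tool_pos"],s["joints"])
cal=env.calibration("wrist"); im=env.grab_frame("wrist"); np.save("cal6.npy",cal); save("w6.png",im)
for n,z in(("slot",.028),("pull",.069)):
    for r in env.spot_point(n,"wrist")[:2]: print(n,r["score"],r["position"],onz("wrist",r["position"],z,cal))
p=np.array([.567,-.008,0]); yaw=1.42-np.pi/2; u=np.array([np.cos(yaw),np.sin(yaw),0]); v=np.array([-u[1],u[0],0])
q=np.array([proj("wrist",p+[0,0,.07]+a*.021*u+b*.085*v,cal) for a,b in((1,1),(1,-1),(-1,-1),(-1,1))]);print(q)
x0,y0=140,60
k=cv2.resize(im[y0:y0+210,x0:x0+280],(800,600),interpolation=2)
cv2.polylines(k,[((q-[x0,y0]+.5)*800/280).astype(np.int32)],True,(255,0,0),1); save("w6c.png",k)
```

```text
22.5167 0.6906915414448977 [ 0.6042 -0.0148  0.2502] [-0.2202  0.4816  1.1479 -0.      1.5123 -1.6402]
slot 0.93 [278.2, 144.3] [ 0.5612 -0.0101  0.028 ]
pull 0.9 [277.5, 104.0] [ 0.519  -0.0043  0.069 ]
[[364.5354 175.6113]
 [197.6972 175.7708]
 [193.8212 133.4518]
 [368.5528 133.2763]]
```

View pics/w6c.png

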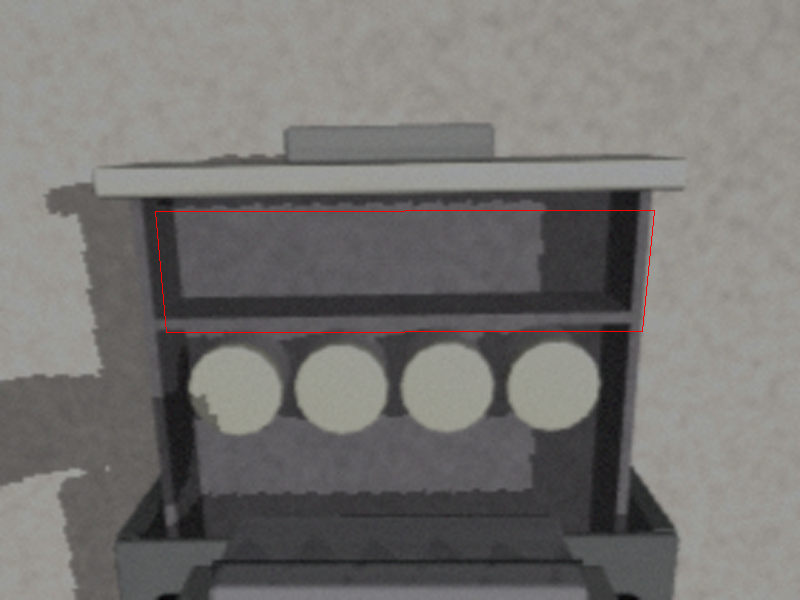

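The channel is in view, in crop pixels: the front panel's inner edge at about row 192, the rear wall's top edge at about 314, and side walls at 150 and 641. It is yawed about 1° from the tool. I'll check the wrist camera's bias against the held case's lid, then compute the slot pose.

Run:
```python
from h import *
np.set_printoptions(precision=4,suppress=True)
cal=np.load("cal6.npy",allow_pickle=True).item()
f=lambda x,y:(x/2.857+140-.5,y/2.857+60-.5)
F=lambda x,y,z:onz("wrist",f(x,y),z,cal)
pl,pr=F(95,197,.074),F(685,187,.074); d=pr-pl; print("panel yaw",np.arctan2(d[1],d[0]),pl,pr,np.linalg.norm(d))
rl,rr=F(157,318,.07),F(632,312,.07); d2=rr-rl; print("rear yaw",np.arctan2(d2[1],d2[0]),rl,rr,np.linalg.norm(d2))
fl,fr=F(144,199,.07),F(650,191,.07); print("front corners",fl,fr,np.linalg.norm(fr-fl))
a=np.arctan2(d[1],d[0]); n=np.array([np.sin(a),-np.cos(a),0]); print("gap",(rl/2+rr/2-pl/2-pr/2)@n)
mid=((rl+rr)/2+(pl+pr)/2)/2; print("mid",mid, (rl+rr)/2,(pl+pr)/2)
# camera bias: predicted lid corners of held case, w5
cal5=np.load("cal5.npy",allow_pickle=True).item(); t=np.array([.4702,-.0006,0]); v=np.array([np.cos(1.4),np.sin(1.4),0]); u=np.array([v[1],-v[0],0])
print(np.array([proj("wrist",t+[0,0,.2397+.0025]+i*.017*u+j*.03*v,cal5) for i,j in((-1,-1),(-1,1),(1,1),(1,-1))]))
im=cv2.imread("pics/w5.png"); print(im[240:335:1,280].mean(1).astype(int).tolist()); print(im[300,195:365].mean(1).astype(int).tolist())
for cam in("scene","side"):
    env.grab_frame(cam)
    for n_,z in(("slot",.028),("pull",.069)):
        for r in env.spot_point(n_,cam)[:1]: print(cam,n_,r["score"],onz(cam,r["position"],z))
print(env.state()["clock"])
```

```text
panel yaw 1.4354083974532739 [ 0.5257 -0.1065  0.074 ] [0.5523 0.0886 0.074 ] 0.196844561189315
rear yaw 1.4318213379516258 [ 0.5695 -0.0972  0.07  ] [0.5928 0.0695 0.07  ] 0.1683097425692936
front corners [ 0.5289 -0.0916  0.07  ] [0.5523 0.0781 0.07  ] 0.17130880682996066
gap 0.04241748381417007
mid [ 0.5601 -0.0114  0.072 ] [ 0.5811 -0.0139  0.07  ] [ 0.539 -0.009  0.074]
[[212.7548 269.1692]
 [350.2737 268.8605]
 [344.8321 331.9461]
 [218.1285 332.2068]]
[97, 64, 52, 57, 56, 54, 56, 57, 58, 54, 49, 48, 48, 50, 50, 48, 30, 43, 54, 60, 59, 57, 62, 62, 66, 85, 99, 105, 107, 109, 108, 111, 109, 111, 111, 112, 110, 109, 113, 104, 53, 26, 25, 26, 25, 29, 39, 44, 50, 47, 46, 41, 32, 26, 26, 23, 24, 28, 23, 24, 23, 24, 24, 28, 23, 26, 30, 28, 40, 45, 48, 45, 46, 34, 25, 30, 30, 45, 65, 68, 66, 66, 67, 65, 65, 64, 54, 49, 47, 49, 46, 51, 48, 47, 51]
[63, 63, 63, 63, 63, 58, 34, 19, 3, 10, 11, 7, 1, 2, 0, 1, 0, 0, 9, 11, 43, 61, 68, 68, 68, 69, 71, 72, 73, 70, 66, 69, 73, 68, 72, 68, 41, 25, 25, 29, 24, 27, 23, 23, 26, 27, 24, 24, 24, 24, 25, 23, 27, 19, 27, 25, 24, 24, 25, 20, 20, 20, 32, 22, 35, 45, 38, 43, 37, 37, 43, 44, 43, 37, 28, 23, 26, 23, 28, 23, 27, 27, 20, 27, 21, 23, 26, 24, 23, 19, 25, 20, 26, 23, 18, 20, 18, 21, 27, 22, 26, 29, 19, 21, 19, 25, 24, 25, 25, 23, 24, 26, 14, 27, 28, 25, 14, 22, 30, 25, 21, 21, 23, 28, 28, 31, 24, 24, 24, 25, 25, 30, 60, 67, 70, 65, 69, 68, 69, 70, 67, 70, 68, 68, 68, 68, 60, 43, 20, 6, 4, 11, 0, 3, 0, 5, 1, 6, 8, 16, 11, 16, 54, 64, 60, 62, 62, 63, 61, 60]
scene slot 0.91 [ 0.5577 -0.0119  0.028 ]
scene pull 0.84 [0.507  0.0038 0.069 ]
side slot 0.82 [ 0.5673 -0.0104  0.028 ]
side pull 0.8 [ 0.5303 -0.0019  0.069 ]
22.9667
```

Run:
```python
from h import *
np.set_printoptions(precision=4,suppress=True)
o=R(1.434); p=np.array([.562,-.0105,0])
env.move_linear(p+[0,0,.15],.15,frame=o); env.move_linear(p+[0,0,.1085],.08); env.dwell(.1)
s=env.state(); print(s["clock"],s["gripper_width"],s["tool_pos"],s["contact_force"])
cal=env.calibration("wrist"); im=env.grab_frame("wrist"); np.save("cal7.npy",cal); save("w7.png",im)
x0,y0=140,170
k=cv2.resize(im[y0:y0+180,x0:x0+240],(800,600),interpolation=2); save("w7c.png",k)
```

```text
24.6083 0.6930930998427182 [ 0.5623 -0.0106  0.1091] [ 0.8595  0.0202 -1.5909]
```

View pics/w7c.png

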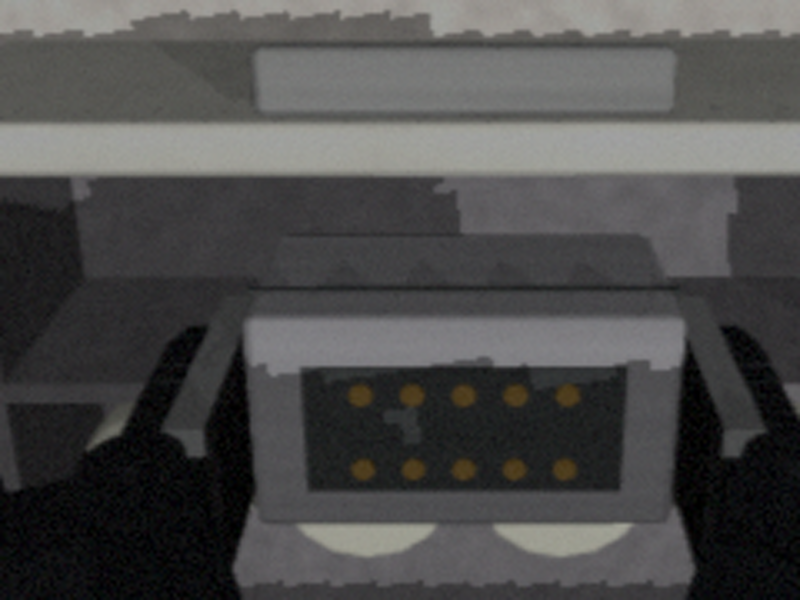

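Run:
```python
from h import *
np.set_printoptions(precision=4,suppress=True)
cal=np.load("cal7.npy",allow_pickle=True).item(); T=np.array(cal["world_from_camera"])
F=lambda x,y,z:onz("wrist",(x/3.3333+140-.5,y/3.3333+170-.5),z,cal)
n=np.array([np.sin(1.434),-np.cos(1.434),0]); t=np.array([.5623,-.0106,0])
for nm,P in dict(panel=F(465,175,.074),caseb_l=F(280,235,.0835),caseb_r=F(650,235,.0835),rear_l=F(70,383,.07),rear_r=F(790,383,.07),seam_l=F(247,288,.0995),seam_r=F(678,288,.0995)).items():
    print(nm,P,"u rel TCP",(P-t)@n,"depth",(P-T[:3,3])@T[:3,2])
```

```text
panel [ 0.5384 -0.0084  0.074 ] u rel TCP -0.02398539399424372 depth 0.16264721220638334
caseb_l [ 0.5407 -0.0381  0.0835] u rel TCP -0.017651823575020112 depth 0.15574900921219595
caseb_r [0.5487 0.0196 0.0835] u rel TCP -0.017601197415505972 depth 0.1557398307490397
rear_l [ 0.5705 -0.0855  0.07  ] u rel TCP 0.018373760468467778 depth 0.18029174709154333
rear_r [0.5885 0.0445 0.07  ] u rel TCP 0.018484201001312518 depth 0.18026989797890652
seam_l [ 0.5412 -0.0401  0.0995] u rel TCP -0.016919891044688627 depth 0.14086594178703032
seam_r [0.5496 0.0207 0.0995] u rel TCP -0.016867135167596373 depth 0.14085608206402922
```

The relative measurement shows the case is centred 0.5 mm and the channel 2.8 mm in front of the TCP. I'll shift 2.4 mm and lower it under a force guard.

Run:
```python
from h import *
np.set_printoptions(precision=4,suppress=True)
n=np.array([np.sin(1.434),-np.cos(1.434),0]); p=np.array([.562,-.0105,0])-.0024*n
env.move_linear(p+[0,0,.1085],.05); env.dwell(.1)
h1=env.move_linear(p+[0,0,.058],.04,force_limit=6); s=env.state(); print(h1,s["clock"],s["tool_pos"],s["contact_force"])
if not h1:
    h2=env.move_linear(p+[0,0,.048],.012,force_limit=4); s=env.state(); print(h2,s["clock"],s["tool_pos"],s["contact_force"],s["gripper_width"])
```

```text
False 26.425 [ 0.5598 -0.0102  0.0583] [-0.0469 -0.5679 -1.9552]
True 26.9167 [ 0.5598 -0.0102  0.0536] [ 0.1041 -0.6509  4.6904] 0.6910994029291736
```

The case touched the floor at exactly the expected height. Now I'll release it, check it by numbers since the picture budget is used up, and set up for the push.

Run:
```python
from h import *
np.set_printoptions(precision=4,suppress=True)
n=np.array([np.sin(1.434),-np.cos(1.434),0]); v=np.array([np.cos(1.434),np.sin(1.434),0]); p=np.array([.562,-.0105,0])-.0024*n
env.set_gripper(0.78); env.set_gripper(0.9); s=env.state(); print(s["clock"],s["gripper_width"],s["contact_force"])
env.move_linear(p+[0,0,.08],.06); env.move_linear(p+[0,0,.18],.2); env.dwell(.1)
cal=env.calibration("wrist"); im=env.grab_frame("wrist"); save("w8.png",im)
for r in env.silhouettes("case","wrist")[:3]: print("case",r["score"],r["box"])
q=np.array([proj("wrist",p+[0,0,.056]+i*.017*n+j*.03*v,cal) for i,j in((-1,-1),(-1,1),(1,1),(1,-1))]); print(q)
s=env.state(); print(s["clock"])
pull=p-.0004*n-.043*n; st=pull-.05*n; print(pull)
env.move_linear(st+[0,0,.15],.2); env.set_gripper(0.0); 
for d in(0,.16): print(env.inverse_kinematics(st+d*n+[0,0,.079],R(1.434)))
print(env.state()["clock"],env.state()["gripper_width"])
```

```text
27.425 0.9004279560177753 [ 0.3327 -0.0325 -0.4859]
case 0.97 [535.2, 160.5, 42.7, 51.4]
case 0.71 [276.9, 208.8, 68.5, 31.7]
case 0.3 [42.4, 365.5, 83.0, 93.2]
[[244.2286 192.451 ]
 [316.0309 192.3715]
 [314.4988 229.9195]
 [245.7234 229.9963]]
28.875
[ 0.5166 -0.0043  0.    ]
[-0.2488  0.4654  1.7753 -0.      0.9009 -1.6828]
[-0.2196  0.6772  1.314  -0.      1.1504 -1.6536]
30.225 0.001802823226048975
```

The case sits in the channel within about 3 px of prediction. Next is the push.

Run:
```python
from h import *
np.set_printoptions(precision=4,suppress=True)
n=np.array([np.sin(1.434),-np.cos(1.434),0]); p=np.array([.5592,-.0102,0]); st=p-.043*n-.05*n
env.move_linear(st+[0,0,.079],.12); env.dwell(.1)
def go(d,v,f):
    h=env.move_linear(st+d*n+[0,0,.079],v,force_limit=f); s=env.state(); print(h,round(s["clock"],2),"d",round(float((s["tool_pos"]-st-[0,0,0])@n),4),s["contact_force"]); return h
if go(.025,.06,3): raise SystemExit
print("contact",go(.06,.02,1.5))
```

```text
False 31.63 d 0.0249 [-0.0439 -0.667  -0.0849]
True 32.59 d 0.042 [0.4595 0.3304 0.1569]
contact True
```

Run:
```python
from h import *
np.set_printoptions(precision=4,suppress=True)
n=np.array([np.sin(1.434),-np.cos(1.434),0]); p=np.array([.5592,-.0102,0]); st=p-.043*n-.05*n
def go(d,v,f):
    h=env.move_linear(st+d*n+[0,0,.079],v,force_limit=f); s=env.state(); print(h,round(s["clock"],2),"d",round(float((s["tool_pos"]-st)@n),4),s["contact_force"]); return h
h=go(.125,.04,14)
if not h: h=go(.195,.02,14)
for cam in("scene","side"):
    env.grab_frame(cam)
    for r in env.spot_point("pull",cam)[:1]: print(cam,r["score"],onz(cam,r["position"],.069))
```

```text
False 34.83 d 0.1251 [-2.0269  1.1623 -1.4567]
True 36.37 d 0.1477 [1.3942 0.2014 0.1258]
scene 0.48 [ 0.614  -0.0132  0.069 ]
side 0.65 [ 0.6331 -0.0232  0.069 ]
```

Run:
```python
from h import *
np.set_printoptions(precision=4,suppress=True)
n=np.array([np.sin(1.434),-np.cos(1.434),0]); p=np.array([.5592,-.0102,0]); st=p-.043*n-.05*n
def go(d,v,f):
    h=env.move_linear(st+d*n+[0,0,.079],v,force_limit=f); s=env.state(); print(h,round(s["clock"],2),"d",round(float((s["tool_pos"]-st)@n),4),s["contact_force"]); return h
h=go(.195,.02,16)
for cam in("scene","side"):
    save(cam+"9.png",env.grab_frame(cam))
    for r in env.spot_point("pull",cam)[:1]: print(cam,r["score"],onz(cam,r["position"],.069))
```

```text
True 37.17 d 0.1478 [ 0.0176  0.076  -0.4293]
scene 0.58 [ 0.6186 -0.0263  0.069 ]
side 0.58 [ 0.6325 -0.0205  0.069 ]
```

Run:
```python
from h import *
np.set_printoptions(precision=4,suppress=True)
cal=np.load("cal6.npy",allow_pickle=True).item(); n=np.array([np.sin(1.434),-np.cos(1.434),0])
F=lambda x,y,z:onz("wrist",(x/2.857+140-.5,y/2.857+60-.5),z,cal)
for y in(535,541): print("open est",[(F(x,y,.092)-F(395,192,.074))@n for x in(140,660)])
# retreat, then probe lip position again
p=np.array([.5592,-.0102,0]); st=p-.043*n-.05*n
env.move_linear(st+.11*n+[0,0,.079],.08); env.dwell(.3)
s=env.state(); f0=s["contact_force"]
h=env.move_linear(st+.19*n+[0,0,.079],.015,force_limit=3); s=env.state(); print(h,s["clock"],(s["tool_pos"]-st)@n,s["contact_force"]-f0)
h=env.move_linear(st+.19*n+[0,0,.079],.01,force_limit=18); s=env.state(); print(h,s["clock"],(s["tool_pos"]-st)@n,s["contact_force"]-f0)
for cam in("scene","side"):
    b=cv2.imread(f"pics/{cam}0.png").astype(int); a=env.grab_frame(cam)
    for k in("slot","case"):
        for r in env.spot_point(k,cam)[:3]: print(cam,k,round(r["score"],2),r["position"])
    save(cam+"10.png",a)
```

```text
open est [np.float64(0.11639559434803722), np.float64(0.11918759692410563)]
open est [np.float64(0.11878210619168422), np.float64(0.12158121767184886)]
True 40.9917 0.14772319491572436 [-0.3942 -0.7164  0.1487]
True 42.05 0.14782815978459915 [-2.4622 -0.2803  2.1513]
scene case 0.6 [342.3, 197.6]
scene case 0.47 [353.6, 158.2]
side slot 0.85 [252.6, 206.1]
side case 0.73 [239.2, 311.5]
side case 0.71 [266.1, 408.4]
```

Run:
```python
from h import *
np.set_printoptions(precision=4,suppress=True,linewidth=200)
cal=np.load("cal6.npy",allow_pickle=True).item(); n=np.array([np.sin(1.434),-np.cos(1.434),0]); v=np.array([np.cos(1.434),np.sin(1.434),0])
F=lambda x,y,z:onz("wrist",(x/2.857+140-.5,y/2.857+60-.5),z,cal)
print("unit front width",np.linalg.norm(F(118,537,.092)-F(678,537,.092)))
pan=F(395,192,.074)
print("case drawer u of slot side:",[(onz("side",(252.6,206.1),.028)-pan)@n, (onz("side",(285,225),.028)-pan)@n])
for cam in("side","scene"):
  a=cv2.imread(f"pics/{cam}0.png"); b=cv2.imread(f"pics/{cam}10.png")
  for im,u0 in((a,-.03),(b,.075)):
    for w in(.07,-.07):
      print(cam,"u from",u0,"w",w,[int(cv2.getRectSubPix(im,(1,1),tuple(map(float,proj(cam,pan+w*v+(u0+.003*i)*n)))).mean()) for i in range(30)])
```

```text
unit front width 0.20102501275018683
case drawer u of slot side: [np.float64(0.1340996724185255), np.float64(0.028265210886085093)]
side u from -0.03 w 0.07 [80, 80, 81, 81, 82, 83, 83, 118, 143, 139, 109, 85, 83, 86, 86, 85, 87, 76, 55, 51, 54, 52, 53, 58, 79, 76, 97, 135, 138, 137]
side u from -0.03 w -0.07 [103, 88, 87, 84, 84, 82, 85, 125, 146, 140, 100, 61, 60, 63, 62, 59, 61, 62, 62, 63, 64, 58, 52, 54, 73, 76, 65, 60, 60, 60]
side u from 0.075 w 0.07 [85, 86, 86, 86, 88, 87, 86, 113, 148, 151, 134, 73, 56, 59, 59, 59, 54, 49, 62, 84, 88, 87, 87, 86, 86, 87, 87, 87, 87, 86]
side u from 0.075 w -0.07 [95, 90, 79, 39, 17, 22, 17, 18, 17, 17, 17, 22, 25, 25, 25, 25, 25, 26, 24, 26, 25, 25, 24, 26, 26, 24, 24, 24, 25, 23]
scene u from -0.03 w 0.07 [139, 141, 140, 136, 137, 139, 136, 142, 151, 142, 98, 60, 67, 69, 70, 70, 70, 70, 71, 67, 63, 56, 46, 38, 44, 72, 73, 36, 38, 39]
scene u from -0.03 w -0.07 [139, 140, 144, 147, 144, 143, 141, 148, 152, 147, 87, 64, 69, 70, 70, 70, 69, 70, 70, 71, 72, 71, 68, 59, 61, 73, 75, 40, 37, 38]
scene u from 0.075 w 0.07 [144, 145, 146, 147, 148, 147, 145, 149, 154, 150, 105, 81, 84, 86, 86, 86, 86, 85, 86, 86, 86, 86, 86, 87, 87, 86, 86, 85, 85, 85]
scene u from 0.075 w -0.07 [148, 148, 148, 151, 153, 153, 146, 119, 96, 94, 82, 55, 54, 55, 56, 55, 56, 56, 55, 56, 55, 55, 53, 60, 80, 93, 90, 89, 89, 89]
```

The drawer is still about 13 mm open: the panel's inner edge is at u≈0.105 and the unit front at 0.120. The stop is rigid, and the TCP is 44 mm short of the unit, which is about the half-width of the gripper body. So the gripper is probably touching the unit. I'll tilt the tool so the fingers lead, then push again.

Run:
```python
from h import *
np.set_printoptions(precision=4,suppress=True)
n=np.array([np.sin(1.434),-np.cos(1.434),0]); v=np.array([np.cos(1.434),np.sin(1.434),0]); p=np.array([.5592,-.0102,0]); st=p-.043*n-.05*n
a=np.radians(20); z=np.sin(a)*n-np.cos(a)*np.array([0,0,1]); o=np.stack([np.cross(v,z),v,z],1)
Z=np.array([0,0,.087])
env.move_linear(st+.11*n+[0,0,.079],.1); env.move_linear(st+.10*n+Z,.1,frame=o); env.dwell(.2)
f0=env.state()["contact_force"]
def go(d,vel,f):
    h=env.move_linear(st+d*n+Z,vel,force_limit=f); s=env.state(); print(h,round(s["clock"],2),"d",round(float((s["tool_pos"]-st)@n),4),round(float(s["tool_pos"][2]),4),s["contact_force"]-f0); return h
if go(.15,.025,2):
    d=float((env.state()["tool_pos"]-st)@n)
    for k in range(1,4): 
        if go(d+.003*k,.012,14): break
```

```text
True 45.15 d 0.1408 0.0864 [-0.2755 -0.0714  0.5254]
True 45.43 d 0.1411 0.0858 [-1.6208 -0.2227  0.739 ]
```

```bash
cat >> h.py <<'E'
n=np.array([np.sin(1.434),-np.cos(1.434),0]); v=np.array([np.cos(1.434),np.sin(1.434),0]); p=np.array([.5592,-.0102,0]); st=p-.043*n-.05*n
a=np.radians(20); z=np.sin(a)*n-np.cos(a)*np.array([0,0,1]); o=np.stack([np.cross(v,z),v,z],1)
Z=np.array([0,0,.087])
E
python3 - <<'E'
from h import *
np.set_printoptions(precision=2,suppress=True)
for k in range(8):
    h=env.move_linear(st+(.1415+.0007*k)*n+Z,.02,force_limit=25); s=env.state()
    f=s["contact_force"]; print(h,round(s["clock"],2),"d",round(float((s["tool_pos"]-st)@n),4),round(float(s["tool_pos"][2]),4),"Fn",round(float(f@n),1),f)
    if h or abs(f@n)>22: break
E
```

```text
False 45.68 d 0.1411 0.0867 Fn -2.3 [-2.17  0.78 -0.02]
False 45.93 d 0.1413 0.0866 Fn -6.1 [-6.24 -0.36  1.81]
False 46.18 d 0.1415 0.0866 Fn -8.6 [-8.71  0.08  4.34]
False 46.43 d 0.1417 0.0865 Fn -12.2 [-12.31   0.06   6.7 ]
False 46.68 d 0.1419 0.0865 Fn -15.9 [-15.94   0.54   8.67]
False 46.93 d 0.1426 0.0865 Fn -15.7 [-15.72   0.95   9.24]
False 47.18 d 0.1436 0.0865 Fn -14.3 [-14.38   0.18   7.86]
False 47.43 d 0.1446 0.0866 Fn -12.2 [-12.15   1.27   5.79]
```

The catch's actual peak was about 16 N, and the earlier force limits stopped just short of it. It has now yielded and the force is falling, so I'll continue steadily.

Run:
```python
from h import *
np.set_printoptions(precision=2,suppress=True)
for k in range(1,20):
    h=env.move_linear(st+(.1464+.001*k)*n+Z,.012,force_limit=25); s=env.state()
    f=s["contact_force"]; d=float((s["tool_pos"]-st)@n); print(h,round(s["clock"],2),"d",round(d,4),"Fn",round(float(f@n),1),"Fz",round(float(f[2]),1))
    if h or (k>6 and f@n<-20): break
```

```text
False 47.68 d 0.146 Fn -9.9 Fz 4.3
False 47.93 d 0.1473 Fn -6.9 Fz 2.8
False 48.18 d 0.1485 Fn -6.1 Fz 1.9
False 48.43 d 0.1497 Fn -6.0 Fz 1.4
False 48.68 d 0.1511 Fn -4.9 Fz -0.1
False 48.93 d 0.1525 Fn -1.9 Fz -2.2
False 49.18 d 0.1538 Fn -1.6 Fz -0.9
False 49.43 d 0.1545 Fn -3.0 Fz 0.1
False 49.68 d 0.1547 Fn -6.8 Fz 3.8
False 49.93 d 0.1549 Fn -12.7 Fz 6.6
False 50.18 d 0.155 Fn -18.9 Fz 10.5
False 50.43 d 0.1552 Fn -23.3 Fz 15.7
```

The drawer is home: the force fell away as the catch pulled in, then met a firm stop. I'll retreat and check.

Run:
```python
from h import *
np.set_printoptions(precision=3,suppress=True)
env.move_linear(st+.11*n+Z,.1); env.move_linear(st+.05*n+[0,0,.25],.2); env.dwell(.5)
pan=p-.021*n+[0,0,.074]
for cam in("side","scene"):
  im=env.grab_frame(cam)
  for w in(.07,-.06): print(cam,[int(cv2.getRectSubPix(im,(1,1),tuple(map(float,proj(cam,pan+w*v+(.084+.003*i)*n)))).mean()) for i in range(22)])
  for k in("case","slot","pull","jar","beaker","articulator","stand"):
    for r in env.spot_point(k,cam)[:2]: print(k,round(r["score"],2),onz(cam,r["position"],.069 if k=="pull" else 0))
print(env.state()["clock"],env.state()["contact_force"])
```

```text
side [84, 84, 83, 84, 84, 86, 87, 85, 88, 122, 148, 144, 109, 62, 55, 60, 79, 86, 86, 86, 84, 85]
side [76, 83, 87, 87, 86, 86, 87, 83, 86, 116, 146, 145, 119, 54, 39, 52, 80, 88, 87, 86, 87, 88]
case 0.94 [0.396 0.395 0.   ]
case 0.68 [0.561 0.248 0.   ]
slot 0.87 [ 0.695 -0.041  0.   ]
slot 0.5 [ 0.48  -0.343  0.   ]
pull 0.87 [ 0.645 -0.024  0.069]
pull 0.22 [ 0.463 -0.273  0.069]
jar 0.78 [ 0.682 -0.357  0.   ]
jar 0.59 [ 0.712 -0.283  0.   ]
beaker 0.95 [ 0.718 -0.299 -0.   ]
articulator 0.85 [0.734 0.342 0.   ]
stand 0.89 [0.517 0.349 0.   ]
stand 0.44 [ 0.755 -0.035  0.   ]
scene [144, 144, 144, 143, 144, 146, 146, 126, 97, 80, 83, 84, 85, 85, 84, 84, 84, 84, 85, 85, 85, 85]
scene [147, 144, 142, 142, 141, 142, 145, 141, 99, 87, 86, 88, 88, 87, 87, 87, 88, 89, 88, 87, 87, 87]
case 0.48 [0.544 0.247 0.   ]
case 0.4 [0.379 0.393 0.   ]
pull 0.48 [ 0.628 -0.014  0.069]
beaker 0.68 [ 0.699 -0.292  0.   ]
articulator 0.73 [0.728 0.348 0.   ]
stand 0.85 [0.51  0.348 0.   ]
53.3833 [0.473 0.276 0.248]
```

The panel is now flush with the unit: the dark band beyond it is only the 9 mm expected from the height difference. The drawer stays home with the arm away, and the bystanders have not moved.

```bash
python3 -c "
from station import env
print(env.hand_in())"
```

```text
the job is handed in; nothing more can be done
None
```

Job handed in at about 53 s: the case went from stand to mat, was regrasped by its ends, lowered to the channel floor, and the drawer was pushed home past its catch; the first pushes stopped at the catch, which took about 16 N to pass.

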